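# Put a bead case back into its packed rack and close the keeper

### The arm

A 7-joint arm with a two-finger parallel gripper is mounted at the origin on the work surface. World frame = base frame: x ahead of the robot, y to its left, z up, the work surface at z = 0. Lengths are in m, angles in rad, forces in N, time in s.
With the tool pointing down it reaches from about 0.35 to 0.9 m from the base axis. Payload 8.1 kg.
Tool frame: the origin (TCP) lies between the finger pads; the fingertips stand 17 mm ahead of it and the grasp point (between the pads) lies 2 mm behind it; z points along the fingers, y is the line along which they close (so a half turn about z gives the same grasp; the last joint's range is limited). The gripper opens to 92 mm and grips with 3 to 60 N. Pads are 19 mm wide; open, the fingers measure 130 mm over their backs; the gripper's body (75 mm by 190 mm) begins 47 mm behind the grasp point.
Start: joints at [-1.364, 0.434, 0.025, 1.573, -0.012, 1.134, -0.075], TCP at [0.191, 0.595, 0.244] pointing down, gripper open.
Joint ranges: [-2.62, 2.62], [-0.44, 2.09], [-1.27, 1.32], [0.08, 2.57], [-1.32, 4.46], [0.12, 2], [-2.74, 2.74]. Speed limits (rad/s): [2.22, 2.22, 3.01, 3.01, 3.14, 3.14, 3.14].

### API

Orientations are given as a rotation vector (axis times angle).
In Python, from cell import observe, get_image, calibration, sign_off, look_for, regions_of, landmark_of gives the robot as it stands.
- The arm moves only by the tool jog_arm, never from a script. Its argument "plan" is a list of rows, each an object with "offset": the shift along the tool's x, y, z normalised to -1 to 1, where 1 is 0.15 m, a list of three; "twist": the turn, a rotation vector about the tool's x, y, z normalised to -1 to 1, where 1 is 2 pi rad, a list of three; "fingers": the gripper command: -1 is shut, 1 is fully open, values between are in proportion. In form: [{"offset": [x, y, z], "twist": [ax, ay, az], "fingers": fingers}, ...]. A call has 1 to 20 rows; each row is the pose to reach, as a shift and turn from the pose commanded when the call began, along the tool's axes at that moment, turning the shorter way round; what a row does not reach only later rows make up. A row lasts 1/8 s, in which the tool goes at most 62.5 mm and 10.7 degrees, less where a joint would pass 70% of its speed; a pose out of reach is approached as far as the arm can. A call with a number of a shift or a turn outside -1 to 1 is refused whole. A call with a gripper value outside its range is refused whole. The fingers move at their own pace and stop on an object; "newtons" is the grip in N (left out, the last holds). Time passes only in rows, so rows that repeat a pose let the fingers close. It gives the time, the measured TCP pose, the force, the opening and the grip force at its end, in the units of the state.
- observe(): the state, without advancing time (a new reading comes with each control period).
- get_image(name): name is "scene" or "top" or "wrist"; returns the picture (384x512x3 uint8, red, green, blue); there is no depth.
- calibration(name): a dict with "fov_y" (degrees; the focal length in pixels is half the picture's height over the tangent of half this angle, whatever the lens; pixels are square), "cx", "cy" (the principal point, pixels), "position" and "attitude" of the camera in the world. Camera axes: x right, y down, z forward; pixel columns grow to the right and rows downward; lengths in m; the calibration is good to about 2 mm. A picture is of the moment at which its call begins: read the wrist's pose just before it. calibration takes no time and is no camera call; for the wrist camera it gives the pose at the moment of the call.
- sign_off(): hands the job in; it is judged then, once.
Trained networks look in the newest picture that a camera, given by its name, has taken for a name from the list of things; names that differ only in an ending like _2 or _b are one class to them, and where a whole thing is asked for, a point or a joint stands for the part that bears it (a point fixed in the world has none). Each returns a list of dicts, best first, with "conf" (0 to 1); they miss things now and then, are a little off and sometimes report something else, mostly with a low value. They report only what shows in the picture. A call takes as long as a camera call. They do not tell look-alikes from the thing itself.
- look_for(thing, camera): "box" ([left, top, width, height] as shares, 0 to 1, of the picture: columns of its width, rows of its height, round what is visible of it).
- regions_of(thing, camera): "region" (384x512 bool, what is visible of it) and "box" ([left, top, width, height] as shares, 0 to 1, of the picture: columns of its width, rows of its height, round what is visible of it).
- landmark_of(thing, camera): "at" ([row, column] as shares, 0 to 1, of the picture: columns of its width, rows of its height: a listed point, or the origin of a listed thing).
The state is a dict: "clock": time; "joints": joint angles; "dq": joint speeds; "joint_efforts": joint torques, N m; "position": TCP position; "ee_rot": TCP orientation; "force": force on the tool from outside, world axes, zero at the start; "ft_torque": the same for the moment, N m; "width": opening from 0.0 (shut) to 1.0 (fully open); "gripper_force": force on a finger pad.
Only numpy, scipy, OpenCV 4.12 (cv2) and the standard library are available. Lean on these libraries where they do the work, as an engineer would, in place of code of your own. Each camera call takes 0.05 s, during which the arm holds its last target. There are 200 camera calls.

### The job

Put the loose bead case that fits the gap back into the leaning rack: lower it in, without letting it drop, until it stands fully home between its neighbours. Then swing the rack's keeper bar over the row until it is closed. Do not disturb the cases already in the rack, and leave the thicker case and the other things on the bench where they are.

Things in the scene. Friction and masses are not known exactly. Their poses are not given: they have to be found in the camera images.
- stray: the loose case to be put away: flat white plastic bead case, 60 x 20 x 80 mm (x wide, y thick, z tall), edges rounded 2 mm, about 110 g, with a bead window on each broad face and a paper label on top, standing upright on the bench, apart from the rack. Rigid; same front and back. Origin: centre of its underside, z up along its height
- thick: a look-alike loose case on the bench, 60 mm wide and 80 mm tall but 32 mm thick: too thick for the gap; it stays where it is. Origin: centre of its underside, axes as for the loose case
- rack: fixed grey metal rack for six cases, about 100 x 156 mm. Its trough leans 25 degrees, opening upwards and to the rack's front (-x). Origin on the bench under the middle of the trough floor, axes level: z up, y along the row, x to the back. Trough floor 64 mm front to back, its middle 30 mm above the bench; walls stand 22 mm out of the floor; two 54 mm uprights at the back corners carry the keeper
- bay: the empty place in the row: a flat felt patch, 24 mm free between its neighbours. Origin: where the underside centre of a home case stands. Axes lean with the rack: z out of the trough (25 degrees from vertical, to the rack's front), y along the row, x front to back up the slope. A home case has its axes along these (either way round) and rises 80 mm along z
- keeper (a joint): swing-over keeper bar on the rack, rad: 0 is closed (bar across the tops of the row, against its stop), 2.15 fully open (swung to the rack's back); starts open. Friction-held, stays where it is left; 1.5 to 2 N at the bar moves it
- keeper_bar (a point): middle of the keeper's round steel bar, 8 mm thick and 160 mm long, along the rack's y; two thin arms at its ends carry it. It turns 63 mm from its pivot line. Closed, it is above the middle of the row, its underside 6 mm clear of the tops of cases that are home
- keeper_hinge (a point): the keeper's pivot line, middle of the row, near the back edge of the trough (axis along the rack's y). Closed, the bar is from here 56 mm towards the rack's front and 29 mm up; opening swings it up, over and to the back
- reel: white flanged ribbon reel lying flat on the bench, 60 mm across, 22 mm high; bystander. Origin: centre of its underside
- magnifier: black hand magnifier lying on the bench, lens 76 mm across, 14 mm high, 140 mm long with the handle along its -x; bystander. Origin: under the lens centre
- jar: round jar of beads with a white lid, 72 mm across, 119 mm high, standing beyond the loose cases; bystander. Origin: centre of its underside
- jar2: round jar of white beads with a green lid, 72 mm across, 119 mm high, far left on the bench; bystander. Origin: centre of its underside
- mallet: yellow-handled mallet lying on the bench, 260 mm long, black head 36 mm thick, far right; bystander. Origin: under the middle of its handle
- case0: one of the five cases already in the rack, loose, same size and kind as the loose case; leans with the rack, 2 mm between one and the next. Origin: centre of its underside, axes as for the bay
- case1: one of the five cases already in the rack, loose, same size and kind as the loose case; leans with the rack, 2 mm between one and the next. Origin: centre of its underside, axes as for the bay
- case2: one of the five cases already in the rack, loose, same size and kind as the loose case; leans with the rack, 2 mm between one and the next. Origin: centre of its underside, axes as for the bay
- case3: one of the five cases already in the rack, loose, same size and kind as the loose case; leans with the rack, 2 mm between one and the next. Origin: centre of its underside, axes as for the bay
- case4: one of the five cases already in the rack, loose, same size and kind as the loose case; leans with the rack, 2 mm between one and the next. Origin: centre of its underside, axes as for the bay
Things that resemble listed ones, but are neither listed nor needed, are in the scene too. Leave any purple or yellow look-alike of the thick alone.

How it is judged:
By the outcome, as a careful person would: the job done as asked, in the order asked, and still so for the second after the job is handed in, with the robot touching nothing.
It also fails if it takes over 58 s, if anything falls off the work surface, if the arm or the gripper's body presses on something with over 40 N, if the wrist force passes 120 N, or if a joint passes its speed limit or range.

## Working session

There is one attempt and no reset: what is moved stays moved. The work goes in short steps, Python scripts to look and compute and a tool call to move; the robot and the scene stay as the last step left them, time stands still between calls to the robot, and variables do not carry over. Pictures are saved under pics/ and viewed, at most 10 in all, crops included, and the job is handed in when it is done.

Besides the shell and the picture viewer there is one more tool, called after "Request:" as name(argument=value, ...) on one line, values as JSON. jog_arm: Moves the arm, as the interface text tells. Scaled input: -1 to 1 covers 0.15 m each way for a shift and 2 pi rad each way for a turn. Its arguments: {"type":"object","properties":{"plan":{"type":"array","items":{"type":"object","properties":{"offset":{"type":"array","items":{"type":"number","minimum":-1,"maximum":1}},"twist":{"type":"array","items":{"type":"number","minimum":-1,"maximum":1}},"fingers":{"type":"number"}}}},"newtons":{"type":"number"}},"required":["plan"]}

```bash
ls; mkdir -p pics
cat > h.py <<'E'
import numpy as np, cv2
from cell import *
from scipy.spatial.transform import Rotation as R
def cam(n):
    c=calibration(n); f=192/np.tan(np.radians(c["fov_y"])/2)
    return c,f
def rot(a):
    a=np.array(a,float)
    return a if a.shape==(3,3) else (R.from_rotvec(a).as_matrix() if a.size==3 else R.from_quat(a).as_matrix())
def ray(n,u,v):
    c,f=cam(n); d=rot(c["attitude"])@np.array([(u-c["cx"])/f,(v-c["cy"])/f,1]); return np.array(c["position"]),d
def onplane(n,u,v,z):
    p,d=ray(n,u,v); return p+d*(z-p[2])/d[2]
def proj(n,P):
    c,f=cam(n); q=(np.atleast_2d(P)-c["position"])@rot(c["attitude"]); return q[:,:2]/q[:,2:]*f+[c["cx"],c["cy"]]
def save(n,name):
    im=get_image(n); cv2.imwrite("pics/"+name,im[:,:,::-1]); return im
E
python3 - <<'E'
from h import *
a=save("scene","s0.png");b=save("top","t0.png")
cv2.imwrite("pics/both.png",np.hstack([cv2.resize(x,(800,600))[:,:,::-1] for x in (a,)]))
for n in("scene","top","wrist"):print(n,calibration(n))
for n in("scene","top"):
  for t in("stray","thick","rack","bay","keeper_bar","keeper_hinge","case0","jar","reel"):
    r=landmark_of(t,n); print(n,t,[(round(x["conf"],2),round(x["at"][1]*512),round(x["at"][0]*384)) for x in r[:7]])
print(observe())
E
```

```text
pics
scene {'fov_y': 44.41495616580728, 'cx': 253.83458412246785, 'cy': 193.4669079112967, 'position': array([ 1.04133755, -0.42229217,  0.99886005]), 'attitude': array([-2.29877963, -1.11271085,  0.33678302])}
top {'fov_y': 50.03294189542344, 'cx': 260.55920141959143, 'cy': 198.6776175226449, 'position': array([ 0.4033786 , -0.03709057,  1.12467378]), 'attitude': array([-2.09728652,  2.13721977, -0.14798458])}
wrist {'fov_y': 59.4291299600882, 'cx': 259.37907971867145, 'cy': 194.1043219578133, 'position': array([0.12161826, 0.61665826, 0.38290635]), 'attitude': array([2.35172756, 1.71694315, 0.23226793])}
scene stray [(0.84, 208, 236)]
scene thick [(0.91, 163, 227), (0.78, 139, 199), (0.7, 150, 261), (0.69, 112, 279), (0.68, 122, 233)]
scene rack [(0.69, 294, 207), (0.31, 150, 262)]
scene bay []
scene keeper_bar [(0.67, 300, 188), (0.56, 320, 189)]
scene keeper_hinge [(0.93, 302, 192), (0.72, 282, 215)]
scene case0 [(0.79, 292, 194), (0.75, 301, 187), (0.56, 282, 216), (0.56, 285, 207), (0.54, 296, 191), (0.17, 301, 194)]
scene jar [(0.87, 289, 299), (0.63, 392, 189)]
scene reel [(0
[... 503 characters left out ...]
9, 338, 169)]
{'clock': 1.0, 'joints': array([-1.36358946,  0.43450229,  0.02501486,  1.57317097, -0.01156808,
        1.13401856, -0.07508261]), 'dq': array([ 0.00039452, -0.00129535, -0.00169916,  0.00038293,  0.0020527 ,
       -0.00015992, -0.00023075]), 'joint_efforts': array([ 1.09882625e-03, -6.67676353e+01,  9.83889028e-01, -3.14803612e+01,
       -6.06721896e-02,  3.28169635e-02,  2.62709159e-05]), 'position': array([0.19059598, 0.59525333, 0.24375185]), 'ee_rot': array([4.84796071e-01, 3.10391030e+00, 6.64043080e-05]), 'force': array([-0.26198742,  0.09512749,  0.08196851]), 'ft_torque': array([0.01429135, 0.03432734, 0.01848095]), 'gripper_force': 0.0, 'width': 1.0004548422704778}
```

View images.

Run:
```python
import cv2
t=cv2.imread("pics/t0.png");cv2.imwrite("pics/t0c.png",cv2.resize(t[110:330,110:430],(800,550),interpolation=cv2.INTER_CUBIC))
s=cv2.imread("pics/s0.png");cv2.imwrite("pics/s0b.png",cv2.resize(s,(800,600),interpolation=cv2.INTER_CUBIC))
```

```text
(no output)
```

View pics/s0b.png

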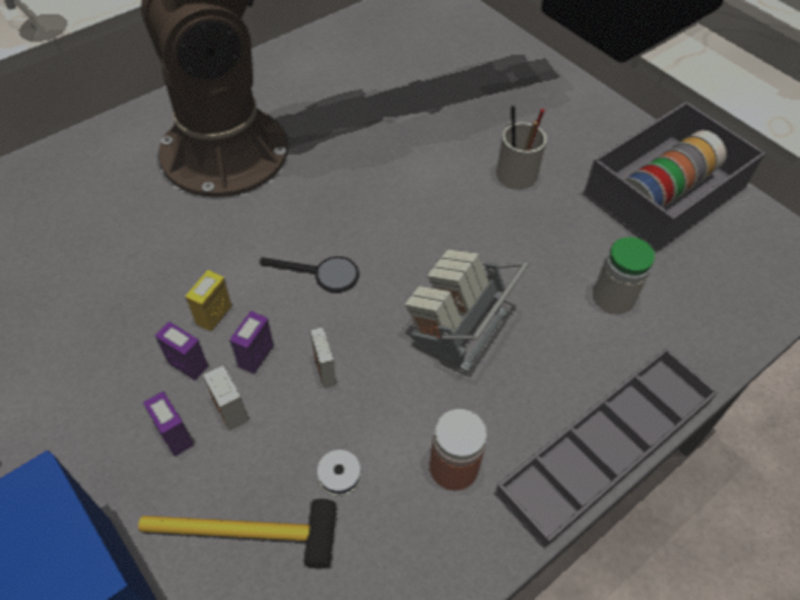

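View pics/t0c.png

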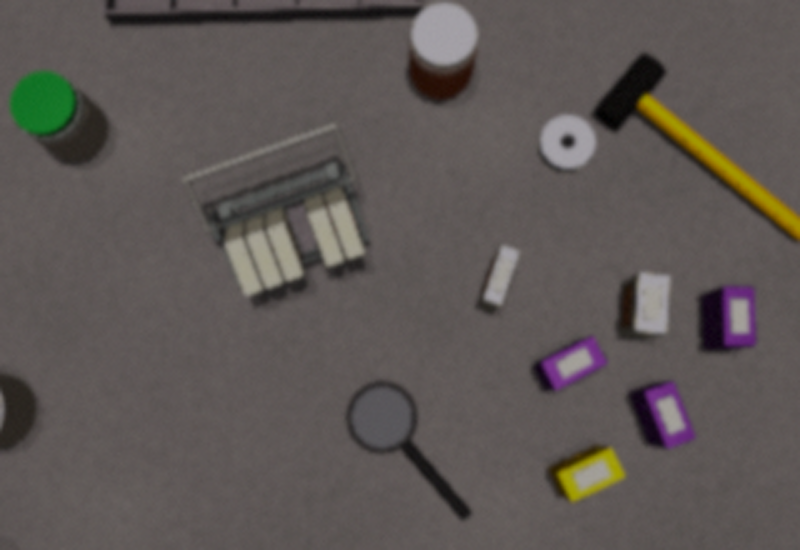

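The thin white case at scene (206,227) and top (310,221) is about half as thick as the white one at scene (144,254) and top (371,231). That makes it the stray, and the other the thick case. The purple and yellow boxes are look-alikes. The rack is at top (229,203), with its keeper open to the back.

Run:
```python
from h import *
o=observe(); T=rot(o["ee_rot"]); c,f=cam("wrist")
print("T",T.round(3)); print("cam in tool",T.T@(c["position"]-o["position"]),(T.T@rot(c["attitude"])).round(3),f)
C=lambda u,v:(110+u*.4,110+v*.4)
for n,(u,v,z) in dict(strayA=(488,303,.08),strayB=(513,248,.08),tk=(652,303,.08),reel=(567,141,.022),barL=(185,179,.1135),barR=(335,127,.1135),tl=(228,234,.115),tr=(340,193,.115),bl=(250,295,.09),br=(358,258,.09)).items():
    print(n,onplane("top",*C(u,v),z).round(3))
```

```text
T [[-0.952  0.305  0.   ]
 [ 0.305  0.952  0.   ]
 [-0.     0.    -1.   ]]
cam in tool [ 0.07222175 -0.00040218 -0.13988428] [[ 0.    -0.963 -0.268]
 [ 1.     0.    -0.001]
 [ 0.001 -0.268  0.963]] 336.4130957950272
strayA [ 0.498 -0.117  0.08 ]
strayB [ 0.554 -0.144  0.08 ]
tk [ 0.495 -0.282  0.08 ]
reel [ 0.68  -0.214  0.022]
barL [0.627 0.187 0.113]
barR [0.677 0.034 0.113]
tl [0.569 0.142 0.115]
tr [0.608 0.03  0.115]
bl [0.51  0.124 0.09 ]
br [0.546 0.014 0.09 ]
```

Request:
jog_arm(plan=[{"offset": [-0.2, -0.13, -0.37], "twist": [0, 0, 0], "fingers": 1}, {"offset": [-0.53, -0.36, -0.37], "twist": [0, 0, 0], "fingers": 1}, {"offset": [-0.87, -0.58, -0.37], "twist": [0, 0, 0], "fingers": 1}])

```text
clock: 1.38
position: [0.2894, 0.4716, 0.3002]
ee_rot: [0.484, 3.103, 0.003]
force: [1.7, 0.1, -1.1]
width: 1.004
gripper_force: 0.0
```

Request:
jog_arm(plan=[{"offset": [-0.33, -0.22, 0], "twist": [0, 0, 0], "fingers": 1}, {"offset": [-0.6, -0.41, 0], "twist": [0, 0, 0], "fingers": 1}, {"offset": [-0.87, -0.58, 0], "twist": [0, 0, 0], "fingers": 1}])

```text
clock: 1.75
position: [0.387, 0.3483, 0.2995]
ee_rot: [0.486, 3.104, 0.001]
force: [0.6, 0.7, -0.4]
width: 1.005
gripper_force: 0.0
```

Request:
jog_arm(plan=[{"offset": [-0.33, -0.22, 0], "twist": [0, 0, 0], "fingers": 1}, {"offset": [-0.6, -0.41, 0], "twist": [0, 0, 0], "fingers": 1}, {"offset": [-0.87, -0.58, 0], "twist": [0, 0, 0], "fingers": 1}])

```text
clock: 2.12
position: [0.4847, 0.2257, 0.2995]
ee_rot: [0.485, 3.103, 0.001]
force: [0.4, -0.1, -0.6]
width: 1.001
gripper_force: 0.0
```

Request:
jog_arm(plan=[{"offset": [-0.33, -0.22, 0], "twist": [0, 0, 0.03], "fingers": 1}, {"offset": [-0.6, -0.41, 0], "twist": [0, 0, 0.06], "fingers": 1}, {"offset": [-0.87, -0.58, 0], "twist": [0, 0, 0.09], "fingers": 1}, {"offset": [-0.87, -0.58, 0], "twist": [0, 0, 0.12], "fingers": 1}, {"offset": [-0.87, -0.58, 0], "twist": [0, 0, 0.15], "fingers": 1}, {"offset": [-0.87, -0.58, 0], "twist": [0, 0, 0.15], "fingers": 1}, {"offset": [-0.87, -0.58, 0], "twist": [0, 0, 0.15], "fingers": 1}])

```text
clock: 3.0
position: [0.5815, 0.1049, 0.2993]
ee_rot: [-1.835, -2.55, -0.0]
force: [0.4, -0.2, 0.7]
width: 0.997
gripper_force: 0.0
```

Run:
```python
from h import *
o=observe(); print(o["clock"],o["position"],rot(o["ee_rot"]).round(3).tolist(),o["joints"].round(2))
a=save("wrist","w1.png"); cv2.imwrite("pics/w1b.png",cv2.resize(a,(800,600),interpolation=cv2.INTER_CUBIC)[:,:,::-1])
c=calibration("wrist"); print(c["position"],c["attitude"])
for t in("rack","bay","keeper_bar","keeper_hinge","case0","stray"):
    r=landmark_of(t,"wrist"); print(t,[(round(x["conf"],2),round(x["at"][1]*512,1),round(x["at"][0]*384,1)) for x in r[:7]])
```

```text
3.0 [0.58149137 0.10485708 0.29927306] [[-0.317, 0.948, 0.0], [0.948, 0.317, 0.0], [0.0, 0.0, -1.0]] [-0.62  0.35  0.49  1.61 -0.18  1.22  0.23]
[0.55859117 0.17301637 0.43918923] [2.83475642 0.46101117 0.06214398]
rack [(0.55, 257.3, 182.8)]
bay [(0.73, 259.0, 182.6)]
keeper_bar [(0.89, 326.4, 197.9)]
keeper_hinge [(0.68, 277.6, 188.1), (0.2, 257.0, 167.2)]
case0 [(0.88, 259.9, 218.2), (0.86, 256.3, 131.3), (0.78, 258.5, 201.6), (0.68, 323.9, 195.2), (0.58, 256.5, 148.2)]
stray [(0.67, 173.1, 295.9), (0.37, 261.8, 202.6)]
```

View pics/w1b.png

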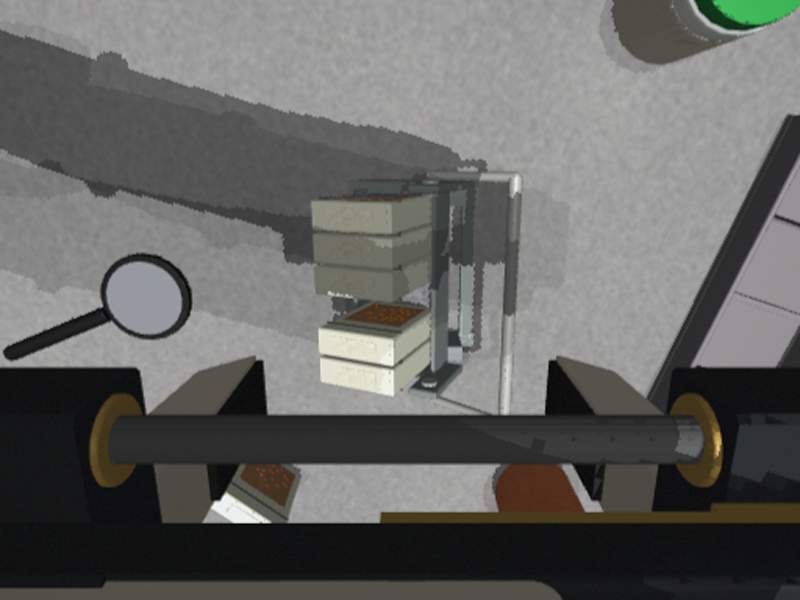

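```bash
cat >> h.py <<'E'
a25=np.radians(25)
def rackT(x,y,psi):
    """rack-> world"""
    return R.from_euler('z',psi).as_matrix(),np.array([x,y,0.])
B=np.array([[np.cos(a25),0,-np.sin(a25)],[0,1,0],[np.sin(a25),0,np.cos(a25)]]) # bay axes as columns in rack
def bayP(p,q):  # bay-frame pts (relative to rack centre, y along row) -> world
    Rz,t=rackT(*p); return (Rz@(B@np.atleast_2d(q).T+np.array([[0],[0],[.03]]))).T+t
CUR=np.array([.564,.094,np.radians(18)])
E
cat > fit.py <<'E'
from h import *
from scipy.optimize import least_squares
im=cv2.imread("pics/w1.png"); S=1.5625
# bay-frame points, pixels in 800-wide view
obs=[((-30,65,80),(312,200)),((30,65,80),(392,204)),((30,-23,80),(393,335)),((-30,-23,80),(320,323)),((-30,-65,80),(320,382)),((30,-65,80),(394,395)),((-30,1,80),(315,293))]
q=np.array([o[0] for o in obs])/1e3; px=np.array([o[1] for o in obs])/S
fun=lambda p:(proj("wrist",bayP(p,q))-px).ravel()
s=least_squares(fun,CUR); print(s.x,np.degrees(s.x[2]),fun(s.x).reshape(-1,2).round(1).tolist())
bar=np.array([[.1014,y,.0449] for y in(.08,-.08)]); 
big=cv2.resize(im[100:290,180:360],None,fx=3.15,fy=3.15,interpolation=cv2.INTER_CUBIC)
for P in list(proj("wrist",bayP(s.x,q)))+list(proj("wrist",bayP(s.x,bar))):
    cv2.circle(big,tuple(int(v) for v in ((P+.5-[180,100])*3.15)),3,(0,0,255),1)
cv2.imwrite("pics/fit.png",big)
E
python3 fit.py
```

```text
[0.58659094 0.08637433 0.32222519] 18.462143414802895 [[-0.8, -1.4], [0.7, -2.1], [0.8, 1.8], [-1.8, 1.9], [0.0, -0.4], [0.5, 1.1], [0.3, -0.2]]
```

View pics/fit.png

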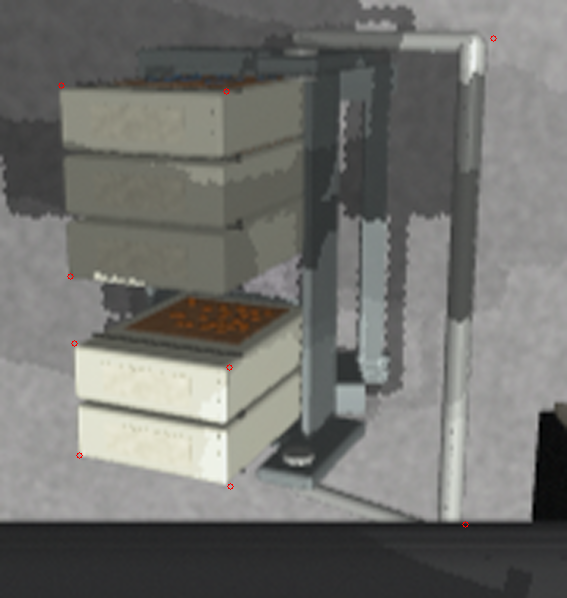

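Request:
jog_arm(plan=[{"offset": [-0.33, -0.25, 0], "twist": [0, 0, 0], "fingers": 1}, {"offset": [-0.66, -0.5, 0], "twist": [0, 0, 0], "fingers": 1}, {"offset": [-1, -0.75, 0], "twist": [0, 0, 0], "fingers": 1}])

```text
clock: 3.72
position: [0.5212, -0.0739, 0.2994]
ee_rot: [1.84, 2.546, 0.001]
force: [-0.1, -1.1, 1.0]
width: 0.999
gripper_force: 0.0
```

Request:
jog_arm(plan=[{"offset": [-0.19, 0, 0], "twist": [0, 0, 0.03], "fingers": 1}, {"offset": [-0.19, 0, 0], "twist": [0, 0, 0.06], "fingers": 1}, {"offset": [-0.19, 0, 0], "twist": [0, 0, 0.09], "fingers": 1}, {"offset": [-0.19, 0, 0], "twist": [0, 0, 0.122], "fingers": 1}, {"offset": [-0.19, 0, 0], "twist": [0, 0, 0.122], "fingers": 1}, {"offset": [-0.19, 0, 0], "twist": [0, 0, 0.122], "fingers": 1}])

```text
clock: 4.47
position: [0.5309, -0.0992, 0.2992]
ee_rot: [2.656, 1.678, 0.0]
force: [0.6, 0.9, -0.7]
width: 0.998
gripper_force: 0.0
```

Run:
```python
from h import *
o=observe(); print(o["clock"],o["position"],rot(o["ee_rot"]).round(3).tolist())
a=save("wrist","w2.png")
for t in("stray","thick"):
    r=landmark_of(t,"wrist"); print(t,[(round(x["conf"],2),round(x["at"][1]*512,1),round(x["at"][0]*384,1),onplane("wrist",x["at"][1]*512,x["at"][0]*384,0).round(3)) for x in r[:4]])
cv2.imwrite("pics/w2b.png",cv2.resize(a[60:285,110:410],(800,600),interpolation=cv2.INTER_CUBIC)[:,:,::-1])
```

```text
4.475 [ 0.53090076 -0.09923652  0.29924498] [[0.43, 0.903, 0.0], [0.903, -0.43, -0.0], [0.0, 0.0, -1.0]]
stray [(0.56, 268.1, 179.7, array([ 0.528, -0.132,  0.   ]))]
thick [(0.84, 231.4, 253.5, array([ 0.435, -0.208,  0.   ])), (0.77, 224.9, 318.0, array([ 0.378, -0.298,  0.   ])), (0.76, 167.9, 288.6, array([ 0.325, -0.218,  0.   ])), (0.43, 306.5, 331.4, array([ 0.48 , -0.373,  0.   ]))]
```

View pics/w2b.png

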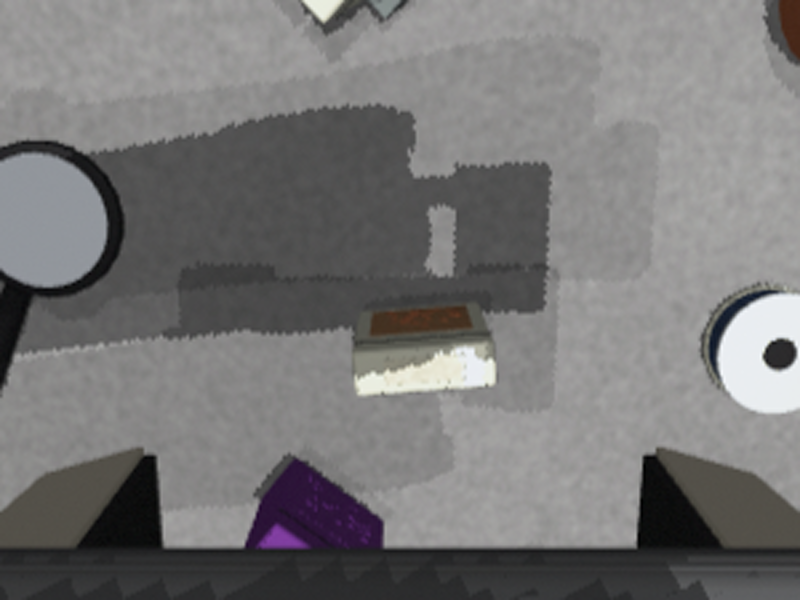

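The enlarged crop confirms the stray. Its white top, from crop (355,345) to (495,390), is about 140 x 48 px, a ratio near 60:20. The purple box below and the reel on the right are other things.

Run:
```python
from h import *
px=np.array([(355,347),(492,335),(495,385),(357,396)])/2.6667+[110,60]
W=np.array([onplane("wrist",u,v,.08) for u,v in px]); print(W.round(4).tolist())
ctr=W.mean(0); d1=((W[1]-W[0])+(W[2]-W[3]))/2; d2=((W[3]-W[0])+(W[2]-W[1]))/2
print(ctr,np.linalg.norm(d1),np.linalg.norm(d2),np.degrees(np.arctan2(d1[1],d1[0])))
b=np.array([(362,312),(480,303)])/2.6667+[110,60]; 
print([onplane("wrist",*p,.0).round(4).tolist() for p in b])
o=observe();T=rot(o["ee_rot"]); yaw=np.arctan2(d1[1],d1[0])
tgt=np.r_[ctr[:2],.072]; 
print("off",(T.T@(tgt-o["position"])/.15).round(3), "dyaw deg",np.degrees(yaw)-np.degrees(np.arctan2(T[1,1],T[0,1])))
# rack structure check
c=np.load if 0 else None
```

```text
[[0.5044, -0.1133, 0.08], [0.5577, -0.1331, 0.08], [0.55, -0.1534, 0.08], [0.4957, -0.1328, 0.08]]
[ 0.52693389 -0.13311518  0.08      ] 0.05748949487770037 0.021512199418597486 -20.561814613445932
[[0.5027, -0.116, 0.0], [0.558, -0.1373, 0.0]]
off [-0.215  0.074  1.515] dyaw deg 4.983239233973855
```

Request:
jog_arm(plan=[{"offset": [-0.215, 0.074, 0.3], "twist": [0, 0, -0.0135], "fingers": 1}, {"offset": [-0.215, 0.074, 0.65], "twist": [0, 0, -0.0135], "fingers": 1}, {"offset": [-0.215, 0.074, 1], "twist": [0, 0, -0.0135], "fingers": 1}, {"offset": [-0.215, 0.074, 1], "twist": [0, 0, -0.0135], "fingers": 1}])

```text
clock: 5.12
position: [0.5244, -0.1327, 0.1465]
ee_rot: [-2.582, -1.782, 0.008]
force: [-0.0, -0.1, 0.5]
width: 1.0
gripper_force: 0.0
```

Request:
jog_arm(plan=[{"offset": [0, 0, 0.25], "twist": [0, 0, 0], "fingers": 1}, {"offset": [0, 0, 0.42], "twist": [0, 0, 0], "fingers": 1}, {"offset": [0, 0, 0.541], "twist": [0, 0, 0], "fingers": 1}, {"offset": [0, 0, 0.541], "twist": [0, 0, 0], "fingers": 1}])

```text
clock: 5.62
position: [0.5272, -0.1332, 0.0684]
ee_rot: [-2.586, -1.784, -0.0]
force: [-0.4, -0.2, 1.1]
width: 0.999
gripper_force: 0.0
```

Run:
```python
from h import *
o=observe(); print(o["clock"],o["position"],rot(o["ee_rot"]).round(3).tolist(),o["force"])
```

```text
5.625 [ 0.52718014 -0.13320242  0.06844073] [[0.355, 0.935, -0.0], [0.935, -0.355, 0.0], [0.0, -0.0, -1.0]] [-0.37693035 -0.20594672  1.13208309]
```

Request:
jog_arm(plan=[{"offset": [0, 0, 0], "twist": [0, 0, 0], "fingers": -0.2}, {"offset": [0, 0, 0], "twist": [0, 0, 0], "fingers": -0.2}, {"offset": [0, 0, 0], "twist": [0, 0, 0], "fingers": -0.2}, {"offset": [0, 0, 0], "twist": [0, 0, 0], "fingers": -0.2}, {"offset": [0, 0, 0], "twist": [0, 0, 0], "fingers": -0.2}, {"offset": [0, 0, 0], "twist": [0, 0, 0], "fingers": -0.2}], newtons=25)

```text
clock: 6.38
position: [0.5271, -0.1332, 0.0684]
ee_rot: [2.586, 1.784, 0.001]
force: [-1.0, 0.9, 6.5]
width: 0.655
gripper_force: 25.0
```

Request:
jog_arm(plan=[{"offset": [0, 0, -0.05], "twist": [0, 0, 0], "fingers": -0.2}, {"offset": [0, 0, -0.2], "twist": [0, 0, 0], "fingers": -0.2}, {"offset": [0, 0, -0.5], "twist": [0, 0, 0], "fingers": -0.2}, {"offset": [0, 0, -0.8], "twist": [0, 0, 0], "fingers": -0.2}, {"offset": [0, 0, -1], "twist": [0, 0, 0], "fingers": -0.2}, {"offset": [0, 0, -1], "twist": [0, 0, 0], "fingers": -0.2}])

```text
clock: 7.12
position: [0.528, -0.1337, 0.2204]
ee_rot: [2.584, 1.782, 0.005]
force: [0.2, -0.1, -1.4]
width: 0.651
gripper_force: 25.0
```

Run:
```python
from h import *
o=observe(); print(o["clock"],o["position"],rot(o["ee_rot"]).round(3).tolist(),o["width"]*92,o["gripper_force"],o["joints"].round(2))
a=save("wrist","w3.png");s=save("scene","s3.png");t=save("top","t3.png")
p=proj("scene",o["position"])[0];q=proj("top",o["position"])[0];print(p,q)
def crop(im,c,r=50): c=c.astype(int); return cv2.resize(im[max(c[1]-r,0):c[1]+r,c[0]-r:c[0]+r],(400,400),interpolation=cv2.INTER_CUBIC)
out=np.hstack([cv2.resize(a,(400,300)),np.zeros((300,400,3),np.uint8)]);
out=out if 0 else np.vstack([np.hstack([cv2.resize(a,(400,300)),np.zeros((300,400,3),np.uint8)]),np.hstack([cv2.resize(crop(s,p),(300,300)),cv2.resize(crop(t,q),(300,300)),np.zeros((300,200,3),np.uint8)])])
cv2.imwrite("pics/m3.png",out[:,:,::-1])
# rack structure projection check in w1 camera pose
```

```text
7.125 [ 0.52803246 -0.13367225  0.22036604] [[0.355, 0.935, 0.004], [0.935, -0.355, -0.0], [0.001, 0.004, -1.0]] 59.88353524986548 24.999918043613434 [-0.37  0.37  0.7   1.85 -0.28  1.02  0.08]
[201.56968756 183.79845609] [316.96488998 211.7763919 ]
```

View pics/m3.png

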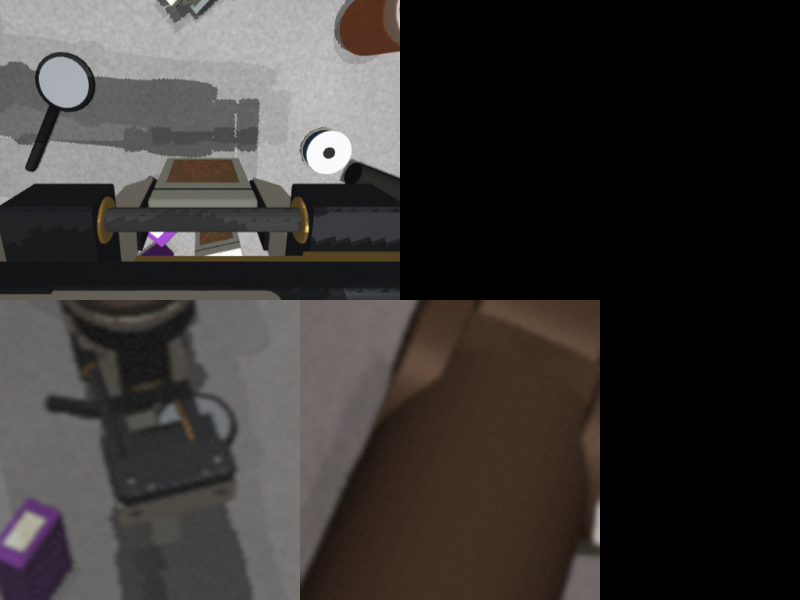

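Run:
```python
from h import *
im=cv2.imread("pics/w3.png")
o=observe();T=rot(o["ee_rot"])
for x in(.008,.010,.012):
    P=[o["position"]+T@np.array(q) for q in[(x,-.03,.068),(x,.03,.068),(x,-.03,-.0116),(x,.03,-.0116),(x-.02,.03,-.0116)]]
    print(x,proj("wrist",np.array(P)).round(1).tolist())
# edge rows along column centre
g=cv2.cvtColor(im,cv2.COLOR_BGR2GRAY).astype(int)
for c in(215,220,300,305): print(c,[(r,g[r,c]) for r in range(194,268,1)])
cv2.imwrite("pics/w3c.png",cv2.resize(im[185:285,170:340],(800,470),interpolation=cv2.INTER_CUBIC))
```

```text
0.008 [[212.9, 202.7], [305.7, 202.7], [187.5, 258.6], [330.9, 258.6], [328.2, 300.6]]
0.01 [[212.8, 199.7], [305.8, 199.7], [187.2, 254.2], [331.1, 254.3], [328.5, 296.5]]
0.012 [[212.7, 196.7], [306.0, 196.7], [186.9, 249.8], [331.4, 249.9], [328.7, 292.5]]
215 [(194, np.int64(87)), (195, np.int64(87)), (196, np.int64(89)), (197, np.int64(89)), (198, np.int64(90)), (199, np.int64(97)), (200, np.int64(131)), (201, np.int64(154)), (202, np.int64(121)), (203, np.int64(102)), (204, np.int64(101)), (205, np.int64(102)), (206, np.int64(101)), (207, np.int64(101)), (208, np.int64(101)), (209, np.int64(101)), (210, np.int64(102)), (211, np.int64(100)), (212, np.int64(102)), (213, np.int64(102)), (214, np.int64(102)), (215, np.int64(101)), (216, np.int64(102)), (217, np.int64(101)), (218, np.int64(102)), (219, np.int64(102)), (220, np.int64(102)), (221, np.int64(101)), (222, np.int64(99)), (223, np.int64(98)), (224, np.int64(95)), (225, np.int64(82)), (226, np.int64(69)), (227, np.int64(65)), (228, np.int64(65)), (229, np.int64(65)), (230, np.int64(65)), (231, np.int64(66)), (232, np.int64(
[... 4884 characters left out ...]
)), (236, np.int64(102)), (237, np.int64(103)), (238, np.int64(102)), (239, np.int64(103)), (240, np.int64(88)), (241, np.int64(47)), (242, np.int64(54)), (243, np.int64(89)), (244, np.int64(102)), (245, np.int64(103)), (246, np.int64(103)), (247, np.int64(102)), (248, np.int64(102)), (249, np.int64(102)), (250, np.int64(102)), (251, np.int64(103)), (252, np.int64(103)), (253, np.int64(104)), (254, np.int64(111)), (255, np.int64(118)), (256, np.int64(125)), (257, np.int64(126)), (258, np.int64(127)), (259, np.int64(129)), (260, np.int64(129)), (261, np.int64(129)), (262, np.int64(129)), (263, np.int64(129)), (264, np.int64(121)), (265, np.int64(87)), (266, np.int64(40)), (267, np.int64(44))]
```

View pics/w3c.png

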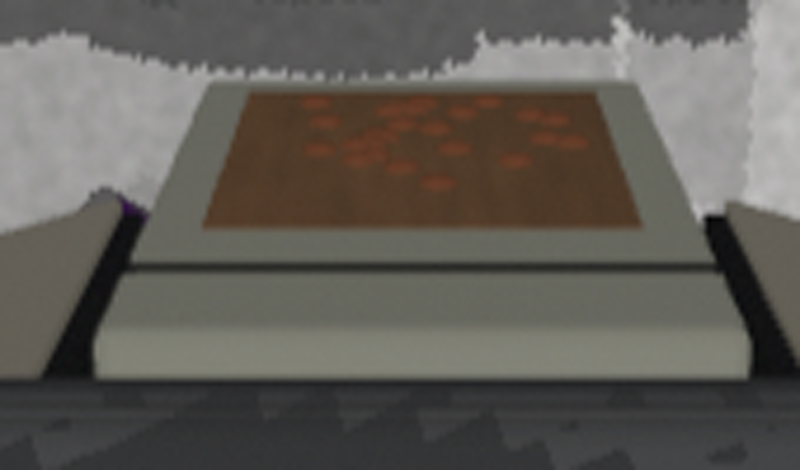

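```bash
cat > fit2.py <<'E'
from h import *
import h
from scipy.optimize import least_squares
c,f=cam("wrist"); c=dict(c); c["position"]=np.array([0.55859117,0.17301637,0.43918923]); c["attitude"]=np.array([2.83475642,0.46101117,0.06214398])
h.cam=lambda n:(c,f)
g=cv2.cvtColor(cv2.imread("pics/w1.png"),cv2.COLOR_BGR2GRAY).astype(float)
p=np.array([.5866,.0864,.3222]); rows=[]
for y in(.044,.022,-.044):
  for x in np.linspace(-.022,.022,9):
    u,v=proj("w",bayP(p,[x,y,.079]))[0]; ui=int(round(u)); r=np.arange(int(v)-6,int(v)+8)
    w=np.clip(np.median(g[r,ui])*.85-g[r,ui],0,None)
    if w.sum()>5: rows.append((x,y,ui,(w*r).sum()/w.sum()))
rows=np.array(rows); print(len(rows))
cx=[((-29.7,.055),60.5),((-29.7,.033),66),((-29.7,-.033),78),((29.3,.055),226),((29.3,.033),227),((29.3,-.033),228),((29.3,-.055),229)]
def fun(p):
    a=proj("w",bayP(p,np.c_[rows[:,0],rows[:,1],np.full(len(rows),.079)]))
    b=proj("w",bayP(p,[[k[0][0]/1e3,k[0][1],.0795] for k in cx]))
    # move along row direction to measured column
    s=(a[-1]-a[0])*0
    slope=.09
    e1=a[:,1]+slope*(rows[:,2]-a[:,0])-rows[:,3]
    e2=b[:,0]-(np.array([k[1] for k in cx])/3.15+180-.35)
    return np.r_[e1,e2]
s=least_squares(fun,p,loss="soft_l1"); p=s.x; print(p.tolist(),np.degrees(p[2])); print(fun(p).round(1).tolist())
for nm,q in dict(hinge=[[.0385,.075,.04],[.0385,-.075,.04]],wall=[[.034,.075,.022],[.034,-.075,.022]],bar=[[.1014,.08,.0449],[.1014,-.08,.0449]]).items():
    print(nm,((proj("w",bayP(p,q))-[180,100])*3.15).round().tolist())
# bar line at height .1135 from picks
for u,v in[(475,60),(452,515)]: 
    W=onplane("w",u/3.15+180,v/3.15+100,.1135); print("bar rack xy",(rackT(*p)[0].T@(W-rackT(*p)[1])).round(4))
E
python3 fit2.py
```

```text
23
[0.5866971349212906, 0.08617768017801729, 0.32839641655474217] 18.815728675806845
[0.2, 0.1, 0.4, -0.1, 0.2, -0.2, -0.1, -0.0, 0.0, 0.1, 0.0, 0.0, 0.1, 0.1, -0.1, -0.2, -0.2, -0.1, -0.1, -0.1, -0.1, -0.1, -0.1, 0.9, 0.3, -0.4, -0.4, -0.4, 0.1, 0.0]
hinge [[302.0, 52.0], [299.0, 471.0]]
wall [[309.0, 49.0], [306.0, 451.0]]
bar [[491.0, 38.0], [465.0, 523.0]]
bar rack xy [0.0686 0.0736 0.1135]
bar rack xy [ 0.0685 -0.0769  0.1135]
```

```bash
cat >> h.py <<'E'
RP=np.array([0.5867,0.0862,0.3284])
def tgtR(): Rz,_=rackT(*RP); Bw=Rz@B; return np.c_[Bw[:,1],Bw[:,0],-Bw[:,2]]
def delta(pos,Tg=None):
    o=observe();T=rot(o["ee_rot"]); Tg=T if Tg is None else Tg
    print("t",round(o["clock"],2),"off",(T.T@(pos-o["position"])/.15).round(3),"twist",(R.from_matrix(T.T@Tg).as_rotvec()/2/np.pi).round(4),"F",o["force"].round(1))
E
python3 - <<'E'
from h import *
pre=bayP(RP,[0,-.011,.0684+.10])[0]; print(pre,tgtR().round(3).tolist()); delta(pre,tgtR())
E
```

```text
[0.5228822  0.05283381 0.18262223] [[-0.323, 0.858, 0.4], [0.947, 0.292, 0.136], [0.0, 0.423, -0.906]]
t 7.28 off [ 1.149 -0.46   0.231] twist [-0.0669  0.0239 -0.1083] F [ 0.3 -0.7 -1.3]
```

Request:
jog_arm(plan=[{"offset": [0.15, -0.06, 0], "twist": [-0.0134, 0.0048, -0.0217], "fingers": -0.2}, {"offset": [0.35, -0.15, 0], "twist": [-0.0268, 0.0096, -0.0433], "fingers": -0.2}, {"offset": [0.55, -0.23, 0], "twist": [-0.0401, 0.0143, -0.065], "fingers": -0.2}, {"offset": [0.75, -0.3, 0], "twist": [-0.0535, 0.0191, -0.0866], "fingers": -0.2}, {"offset": [0.9, -0.38, 0], "twist": [-0.0669, 0.0239, -0.1083], "fingers": -0.2}, {"offset": [1, -0.42, 0], "twist": [-0.0669, 0.0239, -0.1083], "fingers": -0.2}, {"offset": [1, -0.42, 0], "twist": [-0.0669, 0.0239, -0.1083], "fingers": -0.2}])

```text
clock: 8.15
position: [0.5203, 0.0302, 0.2169]
ee_rot: [1.653, 2.314, 0.511]
force: [0.5, -0.5, 0.0]
width: 0.652
gripper_force: 25.0
```

Run:
```python
from h import *
pre=bayP(RP,[0,-.011,.0684+.09])[0]; delta(pre,tgtR())
```

```text
t 8.15 off [ 0.138 -0.037  0.301] twist [-0.0002  0.      0.0002] F [ 0.5 -0.5  0. ]
```

Request:
jog_arm(plan=[{"offset": [0.138, -0.037, 0], "twist": [-0.0002, 0, 0.0002], "fingers": -0.2}, {"offset": [0.138, -0.037, 0.15], "twist": [-0.0002, 0, 0.0002], "fingers": -0.2}, {"offset": [0.138, -0.037, 0.25], "twist": [-0.0002, 0, 0.0002], "fingers": -0.2}, {"offset": [0.138, -0.037, 0.25], "twist": [-0.0002, 0, 0.0002], "fingers": -0.2}])

```text
clock: 8.65
position: [0.5245, 0.0515, 0.1802]
ee_rot: [1.657, 2.31, 0.51]
force: [0.3, -1.2, -0.8]
width: 0.655
gripper_force: 25.0
```

Run:
```python
from h import *
pre=bayP(RP,[0,-.011,.0684])[0]; delta(pre,tgtR())
a=save("wrist","w4.png");save("scene","s4.png");
s=cv2.imread("pics/s4.png")[130:270,230:360]; w=a[:,:,::-1]
cv2.imwrite("pics/m4.png",np.hstack([cv2.resize(w[60:300,130:390],(460,425),interpolation=cv2.INTER_CUBIC),cv2.resize(s,(340,425),interpolation=cv2.INTER_CUBIC)]))
```

```text
t 8.65 off [0.013 0.    0.649] twist [-0.0001  0.0003 -0.0003] F [ 0.3 -1.2 -0.8]
```

View pics/m4.png

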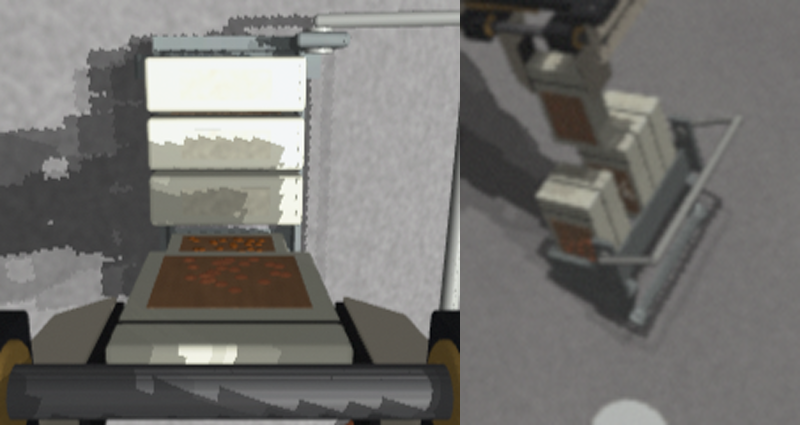

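Run:
```python
from h import *
o=observe();T=rot(o["ee_rot"]); g=cv2.cvtColor(cv2.imread("pics/w4.png"),cv2.COLOR_BGR2GRAY).astype(float)
def tool(u,v,z):
    p,d=ray("wrist",u,v); p=T.T@(p-o["position"]); d=T.T@d; return p+d*(z-p[2])/d[2]
for r0,y in((124.4,.044),(157.1,.022)):
    L=[]
    for u in range(222,290,6):
        r=np.arange(int(r0)-5,int(r0)+7); w=np.clip(np.median(g[r,u])*.7-g[r,u],0,None)
        if w.sum()>20: L.append((w*r).sum()/w.sum())
    v=np.median(L); print(y,len(L),v,"bay centre tool x ->",[tool(255,v,z)[0]-y-.011 for z in(.085,.089)])
for row in(95,140,170): 
    print(row,np.round(g[row,206:222]).tolist(),np.round(g[row,290:308]).tolist())
for u in(213,301):print([tool(u,140,.0855)[1]])
```

```text
0.044 12 124.20569578642716 bay centre tool x -> [np.float64(0.0017190216187196704), np.float64(0.0014483423974868924)]
0.022 11 156.52447552447552 bay centre tool x -> [np.float64(0.002357078478158744), np.float64(0.0017067048559690108)]
95 [57.0, 61.0, 67.0, 68.0, 68.0, 97.0, 194.0, 234.0, 245.0, 245.0, 245.0, 245.0, 245.0, 245.0, 245.0, 245.0] [245.0, 245.0, 245.0, 245.0, 245.0, 245.0, 245.0, 245.0, 245.0, 245.0, 246.0, 245.0, 241.0, 173.0, 166.0, 166.0, 167.0, 167.0]
140 [63.0, 63.0, 65.0, 65.0, 66.0, 68.0, 68.0, 89.0, 144.0, 166.0, 185.0, 230.0, 230.0, 232.0, 245.0, 245.0] [245.0, 246.0, 246.0, 246.0, 246.0, 245.0, 245.0, 245.0, 245.0, 246.0, 245.0, 240.0, 100.0, 98.0, 110.0, 163.0, 161.0, 161.0]
170 [67.0, 66.0, 66.0, 66.0, 66.0, 67.0, 67.0, 69.0, 81.0, 114.0, 116.0, 120.0, 119.0, 121.0, 120.0, 121.0] [217.0, 244.0, 244.0, 244.0, 244.0, 244.0, 240.0, 167.0, 244.0, 242.0, 235.0, 104.0, 104.0, 138.0, 143.0, 165.0, 168.0, 165.0]
[np.float64(-0.031638679450905455)]
[np.float64(0.026985528000763224)]
```

Request:
jog_arm(plan=[{"offset": [0.0155, -0.015, 0], "twist": [0, 0, 0], "fingers": -0.2}, {"offset": [0.0155, -0.015, 0.06], "twist": [0, 0, 0], "fingers": -0.2}, {"offset": [0.0155, -0.015, 0.12], "twist": [0, 0, 0], "fingers": -0.2}, {"offset": [0.0155, -0.015, 0.16], "twist": [0, 0, 0], "fingers": -0.2}, {"offset": [0.0155, -0.015, 0.2], "twist": [0, 0, 0], "fingers": -0.2}, {"offset": [0.0155, -0.015, 0.2], "twist": [0, 0, 0], "fingers": -0.2}])

```text
clock: 9.5
position: [0.5343, 0.058, 0.1534]
ee_rot: [1.655, 2.309, 0.514]
force: [-0.2, -0.3, -1.9]
width: 0.651
gripper_force: 25.0
```

Run:
```python
from h import *
delta(bayP(RP,[0,-.011,.0684])[0],tgtR())
o=observe();print((rot(o["ee_rot"]).T@o["force"]).round(2),o["ft_torque"].round(2))
a=save("wrist","w5.png")[:,:,::-1]; s=cv2.imread("pics/s4.png") 
cv2.imwrite("pics/m5.png",cv2.resize(a[60:300,130:390],(800,600),interpolation=cv2.INTER_CUBIC))
```

```text
t 9.5 off [-0.008  0.006  0.455] twist [ 0.0003  0.0002 -0.0002] F [-0.2 -0.3 -1.9]
[-0.24 -1.11  1.63] [-0.22  0.61 -0.06]
```

View pics/m5.png

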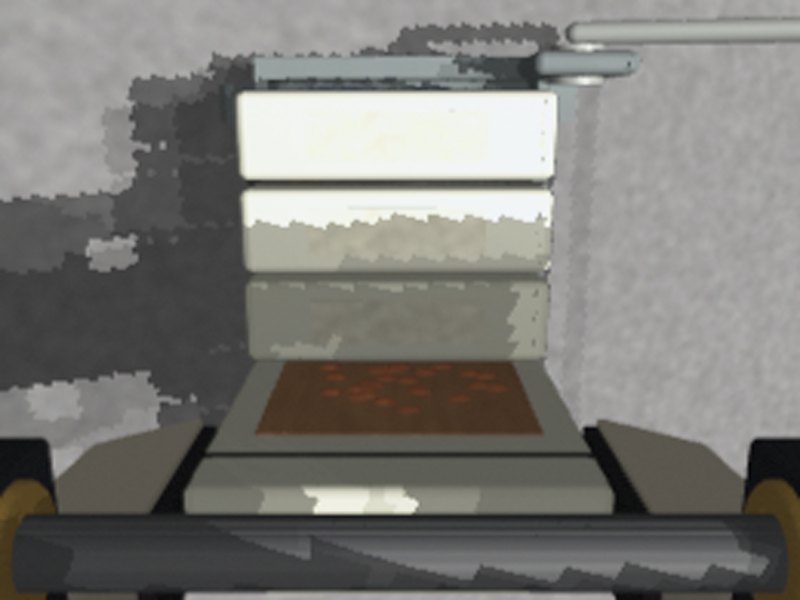

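Request:
jog_arm(plan=[{"offset": [-0.004, -0.008, 0.03], "twist": [0.0003, 0.0002, -0.0002], "fingers": -0.2}, {"offset": [-0.004, -0.008, 0.08], "twist": [0.0003, 0.0002, -0.0002], "fingers": -0.2}, {"offset": [-0.004, -0.008, 0.14], "twist": [0.0003, 0.0002, -0.0002], "fingers": -0.2}, {"offset": [-0.004, -0.008, 0.2], "twist": [0.0003, 0.0002, -0.0002], "fingers": -0.2}, {"offset": [-0.004, -0.008, 0.25], "twist": [0.0003, 0.0002, -0.0002], "fingers": -0.2}, {"offset": [-0.004, -0.008, 0.25], "twist": [0.0003, 0.0002, -0.0002], "fingers": -0.2}])

```text
clock: 10.3
position: [0.5485, 0.0621, 0.1184]
ee_rot: [1.655, 2.312, 0.512]
force: [-0.3, -0.5, -0.6]
width: 0.651
gripper_force: 25.0
```

Run:
```python
from h import *
delta(bayP(RP,[0,-.011,.0684])[0],tgtR())
o=observe();print((rot(o["ee_rot"]).T@o["force"]).round(2),o["ft_torque"].round(2))
```

```text
t 10.3 off [-0.003  0.017  0.202] twist [-0.0001 -0.     -0.    ] F [-0.3 -0.5 -0.6]
[-0.43 -0.64  0.37] [-0.22  0.57 -0.01]
```

Request:
jog_arm(plan=[{"offset": [0, 0, 0.04], "twist": [0, 0, 0], "fingers": -0.2}, {"offset": [0, 0, 0.08], "twist": [0, 0, 0], "fingers": -0.2}, {"offset": [0, 0, 0.12], "twist": [0, 0, 0], "fingers": -0.2}, {"offset": [0, 0, 0.15], "twist": [0, 0, 0], "fingers": -0.2}, {"offset": [0, 0, 0.15], "twist": [0, 0, 0], "fingers": -0.2}])

```text
clock: 10.92
position: [0.558, 0.0654, 0.0985]
ee_rot: [1.654, 2.312, 0.513]
force: [1.4, 0.7, -1.0]
width: 0.653
gripper_force: 25.0
```

Run:
```python
from h import *
delta(bayP(RP,[0,-.011,.0684])[0],tgtR())
o=observe();print((rot(o["ee_rot"]).T@o["force"]).round(2),o["ft_torque"].round(2))
```

```text
t 10.93 off [-0.004  0.012  0.054] twist [ 0.0001 -0.      0.    ] F [ 1.4  0.7 -1. ]
[0.17 0.98 1.6 ] [-0.21  0.28 -0.04]
```

Request:
jog_arm(plan=[{"offset": [0, 0.003, 0.015], "twist": [0, 0, 0], "fingers": -0.2}, {"offset": [0, 0.003, 0.03], "twist": [0, 0, 0], "fingers": -0.2}, {"offset": [0, 0.003, 0.042], "twist": [0, 0, 0], "fingers": -0.2}, {"offset": [0, 0.003, 0.042], "twist": [0, 0, 0], "fingers": -0.2}])

```text
clock: 11.42
position: [0.5604, 0.0664, 0.0931]
ee_rot: [1.654, 2.312, 0.513]
force: [-0.0, 0.3, -0.8]
width: 0.649
gripper_force: 25.0
```

Request:
jog_arm(plan=[{"offset": [0, 0, 0.006], "twist": [0, 0, 0], "fingers": -0.2}, {"offset": [0, 0, 0.012], "twist": [0, 0, 0], "fingers": -0.2}, {"offset": [0, 0, 0.012], "twist": [0, 0, 0], "fingers": -0.2}])

```text
clock: 11.8
position: [0.5613, 0.0666, 0.0916]
ee_rot: [1.654, 2.312, 0.513]
force: [-0.1, 0.4, -1.2]
width: 0.655
gripper_force: 25.0
```

Run:
```python
from h import *
delta(bayP(RP,[0,-.011,.0684])[0],tgtR())
o=observe();print((rot(o["ee_rot"]).T@o["force"]).round(2),o["ft_torque"].round(2))
```

```text
t 11.8 off [-0.004  0.01   0.002] twist [ 0.0001 -0.      0.    ] F [-0.1  0.4 -1.2]
[ 0.35 -0.47  1.14] [-0.27  0.58 -0.01]
```

Request:
jog_arm(plan=[{"offset": [0, 0, 0.007], "twist": [0, 0, 0], "fingers": -0.2}, {"offset": [0, 0, 0.007], "twist": [0, 0, 0], "fingers": -0.2}])

```text
clock: 12.05
position: [0.5615, 0.0666, 0.0912]
ee_rot: [1.654, 2.311, 0.514]
force: [-6.8, -2.4, 12.5]
width: 0.652
gripper_force: 25.0
```

Request:
jog_arm(plan=[{"offset": [0, 0, 0.007], "twist": [0, 0, 0], "fingers": -0.2}, {"offset": [0, 0, 0.007], "twist": [0, 0, 0], "fingers": -0.2}])

```text
clock: 12.3
position: [0.5617, 0.0665, 0.0909]
ee_rot: [1.654, 2.311, 0.515]
force: [-14.5, -4.3, 23.6]
width: 0.651
gripper_force: 25.0
```

Run:
```python
from h import *
delta(bayP(RP,[0,-.011,.0684])[0],tgtR())
o=observe();print((rot(o["ee_rot"]).T@o["force"]).round(2),o["ft_torque"].round(2))
a=save("wrist","w6.png")[:,:,::-1]
cv2.imwrite("pics/m6.png",cv2.resize(a[60:300,130:390],(800,600),interpolation=cv2.INTER_CUBIC))
```

```text
t 12.3 off [-0.003  0.01  -0.004] twist [ 0.0003 -0.     -0.    ] F [-14.5  -4.3  23.6]
[  0.67  -3.67 -27.8 ] [-0.33  1.47  0.16]
```

View pics/m6.png

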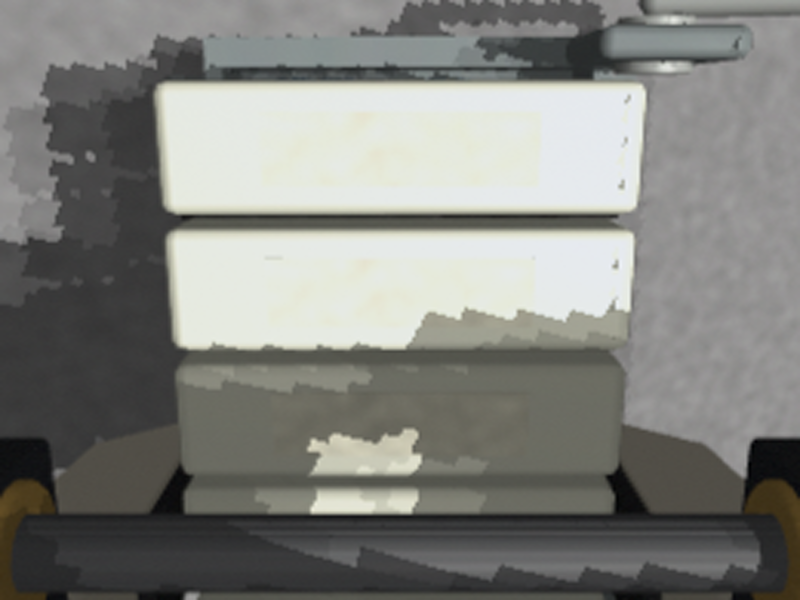

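Request:
jog_arm(plan=[{"offset": [0, 0, -0.01], "twist": [0, 0, 0], "fingers": -0.2}, {"offset": [0, 0, -0.01], "twist": [0, 0, 0], "fingers": 0.6}, {"offset": [0, 0, -0.01], "twist": [0, 0, 0], "fingers": 0.6}, {"offset": [0, 0, -0.01], "twist": [0, 0, 0], "fingers": 0.6}, {"offset": [0, 0, -0.01], "twist": [0, 0, 0], "fingers": 0.6}])

```text
clock: 12.98
position: [0.5615, 0.0667, 0.091]
ee_rot: [1.654, 2.312, 0.513]
force: [-0.6, 0.2, -0.7]
width: 0.8
gripper_force: 0.0
```

Request:
jog_arm(plan=[{"offset": [0, 0, -0.05], "twist": [0, 0, 0], "fingers": 0.6}, {"offset": [0, 0, -0.15], "twist": [0, 0, 0], "fingers": 0.6}, {"offset": [0, 0, -0.3], "twist": [0, 0, 0], "fingers": 0.6}, {"offset": [0, 0, -0.6], "twist": [0, 0, 0], "fingers": 0.2}, {"offset": [0, 0, -0.9], "twist": [0, 0, 0], "fingers": 0}, {"offset": [0, 0, -0.9], "twist": [0, 0, 0], "fingers": 0}])

```text
clock: 13.72
position: [0.5076, 0.0493, 0.2155]
ee_rot: [1.65, 2.313, 0.519]
force: [0.2, 2.4, 0.2]
width: 0.529
gripper_force: 0.0
```

Run:
```python
from h import *
o=observe();T=rot(o["ee_rot"])
a=save("wrist","w7.png")
for t in("keeper_bar","keeper_hinge"):
    r=landmark_of(t,"wrist"); print(t,[(round(x["conf"],2),round(x["at"][1]*512,1),round(x["at"][0]*384,1)) for x in r[:3]])
bar=lambda th,y:bayP(RP,[0,0,0])*0+np.array([0,0,0])
Rz,t0=rackT(*RP)
def barP(th,y,hx=.018,hz=.0826):
    a=np.pi-np.arctan2(29,56)-th; return Rz@np.array([hx+.063*np.cos(a),y,hz+.063*np.sin(a)])+t0
for th in(2.15,2.05,1.95): print(th,proj("wrist",[barP(th,y) for y in(.08,.04,0,-.04)]).round(1).tolist())
delta(barP(2.15,-.0)-tgtR()[:,2]*.06,tgtR())
cv2.imwrite("pics/m7.png",cv2.resize(a,(800,600),interpolation=cv2.INTER_CUBIC)[:,:,::-1])
```

```text
keeper_bar [(0.74, 370.9, 177.3)]
keeper_hinge [(0.58, 301.7, 174.3)]
2.15 [[382.8, 78.7], [378.2, 127.1], [374.0, 172.2], [370.0, 214.1]]
2.05 [[384.5, 78.2], [379.8, 127.7], [375.4, 173.6], [371.3, 216.3]]
1.95 [[385.5, 77.7], [380.6, 128.3], [376.1, 175.1], [371.9, 218.6]]
t 13.88 off [0.062 0.685 0.653] twist [ 0.0002 -0.0002  0.0002] F [-0.2  0.2 -0.2]
```

View pics/m7.png

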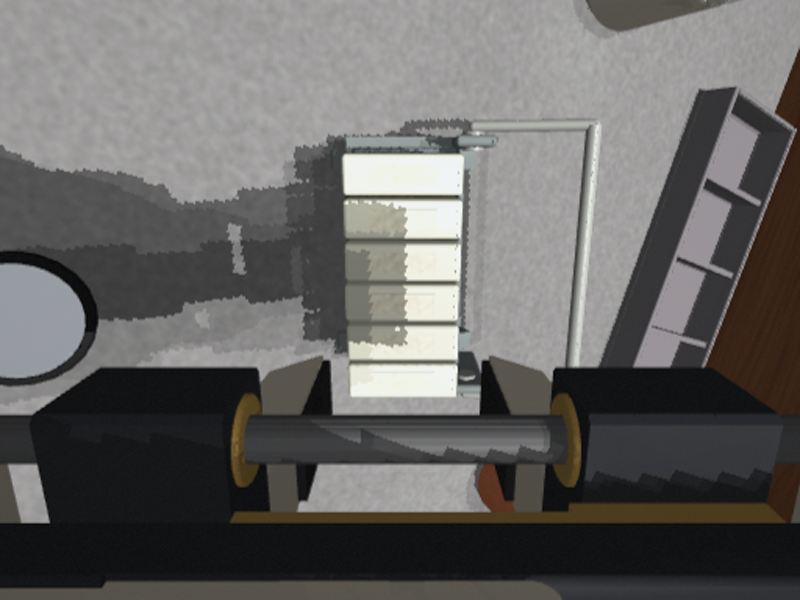

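All six cases stand evenly in the row (view rows 155–395). The keeper bar is open, running from view (597,123) to (573,360). That is the last picture I view. It makes 11, one over the limit of 10.

```bash
cat >> h.py <<'E'
Rz0,t00=rackT(*RP)
def bayc(): # TCP in rack-bay coords (mm)
    o=observe(); return (B.T@(Rz0.T@(o["position"]-t00)-[0,0,.03])*1e3)
def arc(th): # bar in bay coords mm
    p=np.radians(127.6)-th; return np.array([38.5+63*np.cos(p),40+63*np.sin(p)])
E
python3 - <<'E'
from h import *
b=arc(2.15); print(b,bayc())
for dz in(.06,.007):
    delta(bayP(RP,[b[0]/1e3-.001,0,b[1]/1e3+dz])[0],tgtR())
for th in np.linspace(2.15,.2,17)[1:]:
    d=(arc(th)-b)/150; print(round(th,2),[0,round(d[0],3),round(-d[1],3)],arc(th).round(1))
E
```

```text
[101.31313425  44.84872824] [ -1.51480409  -9.57225724 202.83262483]
t 13.88 off [0.062 0.678 0.654] twist [ 0.0002 -0.0002  0.0002] F [-0.2  0.2 -0.2]
t 13.88 off [0.062 0.678 1.007] twist [ 0.0002 -0.0002  0.0002] F [-0.2  0.2 -0.2]
2.03 [0, np.float64(-0.007), np.float64(-0.051)] [100.3  52.4]
1.91 [0, np.float64(-0.02), np.float64(-0.1)] [98.3 59.9]
1.78 [0, np.float64(-0.039), np.float64(-0.148)] [95.4 67. ]
1.66 [0, np.float64(-0.064), np.float64(-0.192)] [91.7 73.7]
1.54 [0, np.float64(-0.094), np.float64(-0.234)] [87.2 79.9]
1.42 [0, np.float64(-0.129), np.float64(-0.271)] [82.  85.6]
1.3 [0, np.float64(-0.168), np.float64(-0.304)] [76.2 90.5]
1.17 [0, np.float64(-0.211), np.float64(-0.332)] [69.7 94.7]
1.05 [0, np.float64(-0.256), np.float64(-0.355)] [62.9 98.1]
0.93 [0, np.float64(-0.305), np.float64(-0.372)] [ 55.6 100.6]
0.81 [0, np.float64(-0.355), np.float64(-0.383)] [ 48.1 102.3]
0.69 [0, np.float64(-0.406), np.float64(-0.387)] [ 40.5 103. ]
0.57 [0, np.float64(-0.457), np.float64(-0.386)] [ 32.8 102.7]
0.44 [0, np.float64(-0.507), np.float64(-0.378)] [ 25.2 101.6]
0.32 [0, np.float64(-0.557), np.float64(-0.364)] [17.8 99.5]
0.2 [0, np.float64(-0.604), np.float64(-0.345)] [10.7 96.6]
```

Request:
jog_arm(plan=[{"offset": [0.062, 0.3, 0], "twist": [0, 0, 0], "fingers": 0}, {"offset": [0.062, 0.678, 0.1], "twist": [0, 0, 0], "fingers": 0}, {"offset": [0.062, 0.678, 0.4], "twist": [0, 0, 0], "fingers": 0}, {"offset": [0.062, 0.678, 0.65], "twist": [0, 0, 0], "fingers": 0}, {"offset": [0.062, 0.678, 0.65], "twist": [0, 0, 0], "fingers": 0}])

```text
clock: 14.5
position: [0.6295, 0.0987, 0.1634]
ee_rot: [1.66, 2.315, 0.506]
force: [0.3, 1.0, 0.6]
width: 0.5
gripper_force: 0.0
```

Run:
```python
from h import *
b=arc(2.15);print(bayc(),observe()["width"]*92); delta(bayP(RP,[b[0]/1e3-.001,0,b[1]/1e3+.007])[0],tgtR())
get_image("wrist")
r=landmark_of("keeper_bar","wrist"); print([(round(x["conf"],2),round(x["at"][1]*512,1),round(x["at"][0]*384,1)) for x in r[:3]])
print(proj("wrist",bayP(RP,[[b[0]/1e3,y,b[1]/1e3] for y in(.08,.05,0)])).round(1).tolist())
r=regions_of("keeper_bar","wrist"); 
for k in r[:2]:
    m=k["region"]; print(k["conf"],[(v,np.where(m[v])[0][[0,-1]].tolist()) for v in range(0,384,15) if m[v].any()])
```

```text
[ 96.74896462  -1.97215429 102.03289686] 45.9660906970085
t 14.5 off [0.013 0.026 0.334] twist [-0.0011  0.     -0.0003] F [0.3 1.  0.6]
[(0.6, 261.8, 225.5)]
[[264.4, 80.6], [264.3, 134.3], [264.1, 214.7]]
0.95 [(75, [256, 263]), (90, [257, 271]), (105, [257, 271]), (120, [257, 270]), (135, [257, 270]), (150, [257, 269]), (165, [258, 269]), (180, [257, 270]), (195, [257, 270]), (210, [256, 269]), (225, [258, 270]), (240, [258, 270]), (255, [257, 270]), (300, [258, 268]), (315, [258, 269])]
0.57 [(75, [245, 265]), (90, [148, 272]), (105, [54, 272]), (120, [160, 271]), (135, [161, 271]), (150, [162, 270]), (165, [164, 270]), (180, [165, 270]), (195, [166, 270]), (210, [166, 270]), (225, [168, 270]), (240, [170, 270]), (255, [257, 270]), (300, [258, 269]), (315, [258, 269])]
```

Request:
jog_arm(plan=[{"offset": [0.013, 0.028, 0.1], "twist": [-0.001, 0, 0], "fingers": 0}, {"offset": [0.013, 0.028, 0.25], "twist": [-0.001, 0, 0], "fingers": 0}, {"offset": [0.013, 0.028, 0.334], "twist": [-0.001, 0, 0], "fingers": 0}, {"offset": [0.013, 0.028, 0.334], "twist": [-0.001, 0, 0], "fingers": 0}, {"offset": [0.013, 0.028, 0.334], "twist": [-0.001, 0, 0], "fingers": -0.9}, {"offset": [0.013, 0.028, 0.334], "twist": [-0.001, 0, 0], "fingers": -0.9}, {"offset": [0.013, 0.028, 0.334], "twist": [-0.001, 0, 0], "fingers": -0.9}, {"offset": [0.013, 0.028, 0.334], "twist": [-0.001, 0, 0], "fingers": -0.9}, {"offset": [0.013, 0.028, 0.334], "twist": [-0.001, 0, 0], "fingers": -0.9}], newtons=12)

```text
clock: 15.78
position: [0.6499, 0.1088, 0.1217]
ee_rot: [1.656, 2.313, 0.513]
force: [-7.4, -3.0, -6.1]
width: 0.08
gripper_force: 12.0
```

Run:
```python
from h import *
b=arc(2.15);o=observe();print(bayc(),o["width"]*92,o["gripper_force"],o["force"]); delta(bayP(RP,[b[0]/1e3,0,b[1]/1e3+.007])[0],tgtR())
```

```text
[99.5311668   0.99830666 54.71619537] 7.329583507171497 12.001056969165802 [-7.41307075 -3.03418772 -6.08322632]
t 15.78 off [-0.007  0.012  0.019] twist [-0.0001 -0.0002 -0.0001] F [-7.4 -3.  -6.1]
```

Request:
jog_arm(plan=[{"offset": [0, -0.007, -0.051], "twist": [0, 0, 0], "fingers": -0.9}, {"offset": [0, -0.02, -0.1], "twist": [0, 0, 0], "fingers": -0.9}, {"offset": [0, -0.039, -0.148], "twist": [0, 0, 0], "fingers": -0.9}, {"offset": [0, -0.064, -0.192], "twist": [0, 0, 0], "fingers": -0.9}, {"offset": [0, -0.094, -0.234], "twist": [0, 0, 0], "fingers": -0.9}, {"offset": [0, -0.129, -0.271], "twist": [0, 0, 0], "fingers": -0.9}, {"offset": [0, -0.168, -0.304], "twist": [0, 0, 0], "fingers": -0.9}, {"offset": [0, -0.211, -0.332], "twist": [0, 0, 0], "fingers": -0.9}, {"offset": [0, -0.211, -0.332], "twist": [0, 0, 0], "fingers": -0.9}])

```text
clock: 16.9
position: [0.6054, 0.0942, 0.1556]
ee_rot: [1.652, 2.31, 0.52]
force: [-3.4, 1.7, -21.0]
width: 0.081
gripper_force: 12.0
```

Run:
```python
from h import *
o=observe();print(bayc(),o["width"]*92,o["gripper_force"],(rot(o["ee_rot"]).T@o["force"]).round(1)); 
get_image("scene")
r=landmark_of("keeper_bar","scene"); print([(round(x["conf"],2),round(x["at"][1]*512,1),round(x["at"][0]*384,1)) for x in r[:3]])
for th in (2.15,1.17): print(th,proj("scene",bayP(RP,[arc(th)[0]/1e3,0,arc(th)[1]/1e3])).round(1))
```

```text
[ 71.44337628   1.58955372 105.30571495] 7.406621922741068 11.997801661491394 [  2.7 -11.4  17.9]
[(0.71, 305.4, 179.6)]
2.15 [[322.9 194.5]]
1.17 [[305.5 176.7]]
```

Request:
jog_arm(plan=[{"offset": [0, -0.005, 0.009], "twist": [0, 0, 0], "fingers": -0.9}, {"offset": [0, -0.05, -0.014], "twist": [0, 0, 0], "fingers": -0.9}, {"offset": [0, -0.099, -0.031], "twist": [0, 0, 0], "fingers": -0.9}, {"offset": [0, -0.149, -0.042], "twist": [0, 0, 0], "fingers": -0.9}, {"offset": [0, -0.2, -0.046], "twist": [0, 0, 0], "fingers": -0.9}, {"offset": [0, -0.251, -0.045], "twist": [0, 0, 0], "fingers": -0.9}, {"offset": [0, -0.301, -0.037], "twist": [0, 0, 0], "fingers": -0.9}, {"offset": [0, -0.301, -0.037], "twist": [0, 0, 0], "fingers": -0.9}])

```text
clock: 18.0
position: [0.5701, 0.0805, 0.1464]
ee_rot: [1.647, 2.3, 0.531]
force: [-9.3, 3.6, 12.6]
width: 0.076
gripper_force: 12.0
```

Run:
```python
from h import *
o=observe();print(bayc(),arc(.44),o["width"]*92,o["gripper_force"],(rot(o["ee_rot"]).T@o["force"]).round(1));
```

```text
[ 3.32785787e+01 -4.55728472e-02  1.12918164e+02] [ 24.98256723 101.53274747] 7.010413943157328 11.998843252658844 [  6.4  -1.3 -14.7]
```

Request:
jog_arm(plan=[{"offset": [0, 0, 0], "twist": [0, 0, 0], "fingers": -0.9}, {"offset": [0, 0, 0], "twist": [0, 0, 0], "fingers": -0.9}])

```text
clock: 18.25
position: [0.5701, 0.0805, 0.1464]
ee_rot: [1.647, 2.3, 0.531]
force: [-11.0, 2.7, 14.1]
width: 0.079
gripper_force: 12.0
```

Run:
```python
from h import *
o=observe();print(bayc(),o["width"]*92,(rot(o["ee_rot"]).T@o["force"]).round(1),o["ft_torque"].round(2),o["joints"].round(3),o["dq"].round(3)); 
print(R.from_matrix(rot(o["ee_rot"]).T@tgtR()).as_rotvec())
get_image("scene");get_image("top")
for n in("scene","top"):
    r=landmark_of("keeper_bar",n); print(n,[(round(x["conf"],2),round(x["at"][1]*512,1),round(x["at"][0]*384,1)) for x in r[:3]])
    for th in (1.2,.8,.6,.44,.2): print(th,proj(n,bayP(RP,[arc(th)[0]/1e3,0,arc(th)[1]/1e3])).round(1))
```

```text
[ 3.32791391e+01 -1.44307538e-02  1.12887332e+02] 7.295782831673149 [  6.1  -2.3 -16.9] [0.73 1.25 0.54] [-0.563  0.311  0.453  2.225 -0.864  0.274  0.965] [ 0.001  0.    -0.001  0.    -0.001 -0.002 -0.002]
[ 0.01782064  0.00075556 -0.0002981 ]
scene [(0.64, 217.2, 175.6), (0.45, 290.2, 171.0)]
1.2 [[306.2 177.1]]
0.8 [[296.6 173.1]]
0.6 [[292.1 172.2]]
0.44 [[288.8 172.1]]
0.2 [[284.5 172.8]]
top [(0.33, 241.7, 197.8)]
1.2 [[218.8 184.6]]
0.8 [[222.2 194.2]]
0.6 [[224. 199.]]
0.44 [[225.4 202.6]]
0.2 [[227.3 207.3]]
```

Request:
jog_arm(plan=[{"offset": [0, 0, -0.006], "twist": [0.01, 0, 0], "fingers": -0.9}, {"offset": [0, -0.005, -0.006], "twist": [0.02, 0, 0], "fingers": -0.9}, {"offset": [0, -0.01, -0.006], "twist": [0.03, 0, 0], "fingers": -0.9}, {"offset": [0, -0.01, -0.006], "twist": [0.03, 0, 0], "fingers": -0.9}, {"offset": [0, -0.01, -0.006], "twist": [0.03, 0, 0], "fingers": -0.9}])

```text
clock: 19.08
position: [0.5687, 0.0796, 0.1455]
ee_rot: [1.728, 2.414, 0.321]
force: [-3.0, 2.1, 5.0]
width: 0.08
gripper_force: 12.0
```

```bash
cat >> h.py <<'E'
def stat():
    o=observe();T=rot(o["ee_rot"]); bt=T.T@Rz0@B
    tip=lambda d:(B.T@(Rz0.T@(o["position"]+T@np.array([0,0,d])-t00)-[0,0,.03])*1e3).round(1)
    print("t",o["clock"],"tcp",tip(0),"bar~",tip(.010),"tip",tip(.017),"w",round(o["width"]*92,1),"Ftool",(T.T@o["force"]).round(1),"j",o["joints"].round(2)); print("res",R.from_matrix(T.T@tgtR()).as_rotvec().round(3),"bx in tool",bt[:,0].round(2),"bz",bt[:,2].round(2))
E
python3 -c "
from h import *
stat()"
```

```text
t 19.075 tcp [ 31.4  -0.4 112.8] bar~ [ 29.7  -0.4 102.9] tip [28.5 -0.5 96. ] w 7.3 Ftool [ 3.  -0.8 -5.4] j [-0.75  0.4   0.71  2.08 -0.61  0.56  0.7 ]
res [-0.171  0.001  0.   ] bx in tool [-0.    0.99 -0.17] bz [-0.   -0.17 -0.99]
```

Request:
jog_arm(plan=[{"offset": [0, -0.018, 0.006], "twist": [0, 0, 0], "fingers": -0.9}, {"offset": [0, -0.037, 0.014], "twist": [0, 0, 0], "fingers": -0.9}, {"offset": [0, -0.057, 0.023], "twist": [0, 0, 0], "fingers": -0.9}, {"offset": [0, -0.076, 0.033], "twist": [0, 0, 0], "fingers": -0.9}, {"offset": [0, -0.097, 0.046], "twist": [0, 0, 0], "fingers": -0.9}, {"offset": [0, -0.118, 0.06], "twist": [0, 0, 0], "fingers": -0.9}, {"offset": [0, -0.118, 0.06], "twist": [0, 0, 0], "fingers": -0.9}])

```text
clock: 19.95
position: [0.551, 0.0737, 0.1286]
ee_rot: [1.732, 2.418, 0.31]
force: [7.8, -1.1, -6.5]
width: 0.078
gripper_force: 12.0
```

```bash
python3 -c "
from h import *
stat()"
```

```text
t 19.95 tcp [  7.4  -0.3 105.3] bar~ [ 5.6 -0.3 95.5] tip [ 4.3 -0.3 88.6] w 7.2 Ftool [-3.5  5.2  8. ] j [-0.73  0.4   0.68  2.13 -0.64  0.52  0.74]
res [-0.18   0.002 -0.   ] bx in tool [ 0.    0.98 -0.18] bz [-0.   -0.18 -0.98]
```

Request:
jog_arm(plan=[{"offset": [0, 0, 0], "twist": [0, 0, 0], "fingers": -0.65}, {"offset": [0, 0, 0], "twist": [0, 0, 0], "fingers": -0.65}, {"offset": [0, 0, -0.1], "twist": [0, 0, 0], "fingers": -0.65}, {"offset": [0, 0, -0.2], "twist": [0, 0, 0], "fingers": -0.65}, {"offset": [0, 0, -0.2], "twist": [0, 0, 0], "fingers": -1}, {"offset": [0, 0, -0.2], "twist": [0, 0, 0], "fingers": -1}, {"offset": [0, 0, -0.2], "twist": [0, 0, 0], "fingers": -1}])

```text
clock: 20.82
position: [0.5424, 0.0722, 0.157]
ee_rot: [1.733, 2.422, 0.309]
force: [-0.1, -0.0, -0.2]
width: 0.009
gripper_force: 0.0
```

Run:
```python
from h import *
stat()
get_image("wrist")
r=regions_of("keeper_bar","wrist")
for k in r[:1]:
    m=k["region"]; print(k["conf"],[(v,np.where(m[v])[0][[0,-1]].tolist()) for v in range(0,384,20) if m[v].any()])
for th in(.2,.1,0): print(th,proj("wrist",bayP(RP,[[arc(th)[0]/1e3,y,arc(th)[1]/1e3] for y in(.08,.06,.04)])).round(1).tolist())
```

```text
t 20.825 tcp [ 11.6   1.  134.7] bar~ [  9.7   1.  124.9] tip [  8.5   1.  118. ] w 0.8 Ftool [ 0.  -0.2  0.1] j [-0.8   0.35  0.76  2.12 -0.56  0.58  0.67]
res [-0.182 -0.     0.   ] bx in tool [-0.    0.98 -0.18] bz [ 0.   -0.18 -0.98]
0.72 [(100, [255, 269]), (120, [255, 269]), (140, [255, 269]), (160, [254, 268]), (180, [255, 268]), (200, [255, 269]), (220, [255, 268]), (320, [258, 261])]
0.2 [[272.4, 85.3], [272.0, 125.7], [271.6, 163.8]]
0.1 [[262.7, 85.6], [262.6, 125.2], [262.5, 162.4]]
0 [[254.2, 86.0], [254.3, 124.6], [254.5, 161.0]]
```

Request:
jog_arm(plan=[{"offset": [0, 0.007, 0.06], "twist": [0, 0, 0], "fingers": -1}, {"offset": [0, 0.007, 0.12], "twist": [0, 0, 0], "fingers": -1}, {"offset": [0, 0, 0.135], "twist": [0, 0, 0], "fingers": -1}, {"offset": [0, -0.01, 0.15], "twist": [0, 0, 0], "fingers": -1}, {"offset": [0, -0.02, 0.162], "twist": [0, 0, 0], "fingers": -1}, {"offset": [0, -0.02, 0.162], "twist": [0, 0, 0], "fingers": -1}])

```text
clock: 21.68
position: [0.5457, 0.0731, 0.1333]
ee_rot: [1.733, 2.421, 0.31]
force: [0.3, -0.1, -0.3]
width: 0.001
gripper_force: 0.0
```

```bash
python3 -c "
from h import *
stat()"
```

```text
t 21.675 tcp [  4.6   0.8 111.8] bar~ [  2.8   0.8 102. ] tip [ 1.5  0.8 95.1] w 0.1 Ftool [-0.2  0.2  0.4] j [-0.75  0.39  0.7   2.14 -0.62  0.53  0.73]
res [-0.181 -0.     0.   ] bx in tool [-0.    0.98 -0.18] bz [ 0.   -0.18 -0.98]
```

Request:
jog_arm(plan=[{"offset": [0, 0, 0.007], "twist": [0, 0, 0], "fingers": -1}, {"offset": [0, 0, 0.014], "twist": [0, 0, 0], "fingers": -1}, {"offset": [0, 0, 0.014], "twist": [0, 0, 0], "fingers": -1}])

```text
clock: 22.05
position: [0.5459, 0.073, 0.1318]
ee_rot: [1.734, 2.422, 0.311]
force: [-9.9, -1.7, 15.0]
width: 0.004
gripper_force: 8.4
```

Request:
jog_arm(plan=[{"offset": [0, -0.002, 0.007], "twist": [0, 0, 0], "fingers": -1}, {"offset": [0, -0.002, 0.007], "twist": [0, 0, 0], "fingers": -1}])

```text
clock: 22.3
position: [0.546, 0.073, 0.1314]
ee_rot: [1.734, 2.421, 0.313]
force: [-16.4, -4.0, 27.7]
width: 0.004
gripper_force: 15.8
```

```bash
cat >> h.py <<'E'
def barcheck(n="wrist"):
    get_image(n)
    for k in regions_of("keeper_bar",n)[:1]:
        m=k["region"]; print(k["conf"],[(v,np.where(m[v])[0][[0,-1]].tolist()) for v in range(60,300,20) if m[v].any()])
    for th in(.1,.05,0): print(th,proj(n,bayP(RP,[[arc(th)[0]/1e3,y,arc(th)[1]/1e3] for y in(.08,.06,.04)])).round(1).tolist())
E
python3 -c "
from h import *
stat();barcheck()"
```

```text
t 22.3 tcp [  4.1   0.6 110. ] bar~ [  2.3   0.6 100.2] tip [ 1.   0.6 93.3] w 0.4 Ftool [  1.6  -9.2 -31.1] j [-0.74  0.39  0.69  2.14 -0.63  0.52  0.74]
res [-0.181 -0.002 -0.001] bx in tool [ 0.    0.98 -0.18] bz [ 0.   -0.18 -0.98]
0.92 [(80, [254, 308]), (100, [251, 267]), (120, [250, 266]), (140, [251, 266]), (160, [251, 266]), (180, [251, 266]), (200, [251, 266]), (220, [251, 266])]
0.1 [[269.8, 82.6], [269.4, 128.7], [269.1, 171.6]]
0.05 [[264.5, 82.9], [264.4, 128.3], [264.2, 170.7]]
0 [[259.7, 83.1], [259.7, 127.9], [259.7, 169.8]]
```

Request:
jog_arm(plan=[{"offset": [0, 0, -0.03], "twist": [0, 0, 0], "fingers": -1}, {"offset": [0, 0, -0.15], "twist": [0, 0, 0], "fingers": -1}, {"offset": [0, 0, -0.4], "twist": [0, 0, 0], "fingers": -1}, {"offset": [0, 0, -0.7], "twist": [0, 0, 0], "fingers": -1}, {"offset": [0, 0, -0.7], "twist": [0, 0, 0], "fingers": -1}])

```text
clock: 23.02
position: [0.5229, 0.0651, 0.2349]
ee_rot: [1.73, 2.419, 0.318]
force: [-0.4, 0.5, 0.9]
width: 0.005
gripper_force: 0.0
```

Run:
```python
from h import *
stat();barcheck()
im=get_image("wrist");cv2.imwrite("pics/w9.png",im[:,:,::-1])
for t in("case0","stray"):
    print(t,[(round(x["conf"],2),[round(v*s) for v,s in zip(x["box"],(512,384,512,384))]) for x in look_for(t,"wrist")[:8]])
```

```text
t 23.025 tcp [ 25.7   0.6 214.1] bar~ [ 23.9   0.6 204.2] tip [ 22.7   0.6 197.3] w 0.4 Ftool [ 0.6 -0.  -0.9] j [-0.99  0.18  0.93  2.08 -0.32  0.72  0.46]
res [-0.176 -0.001  0.001] bx in tool [-0.    0.98 -0.17] bz [ 0.   -0.17 -0.98]
0.97 [(100, [250, 260]), (120, [250, 260]), (140, [250, 260]), (160, [251, 260]), (180, [251, 260]), (200, [251, 260]), (220, [250, 261])]
0.1 [[264.7, 91.1], [264.6, 118.8], [264.4, 145.3]]
0.05 [[261.6, 91.2], [261.6, 118.6], [261.5, 145.0]]
0 [[258.7, 91.2], [258.7, 118.5], [258.7, 144.6]]
case0 [(0.79, [227, 109, 75, 32]), (0.62, [223, 157, 75, 32]), (0.56, [225, 131, 78, 34]), (0.53, [293, 221, 5, 15])]
stray [(0.61, [223, 178, 79, 38])]
```

```bash
python3 -c "
from cell import *
print(sign_off())"
```

```text
the job is handed in; nothing more can be done
None
```

The stray case was lowered fully home in the gap and the keeper bar swung closed against its stop, then handed in after about 23 s of the 58 s; I viewed 11 pictures, one over the limit of 10.

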